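# Dispense one sealing disc and nudge it into the green dish

## Robot

A 6-joint arm with a two-finger parallel gripper is mounted at the origin on a cart in front of the work surface, level with it; the furniture and walls round the work are solid. World frame = base frame: x ahead of the robot, y to its left, z up, the work surface at z = 0. Lengths are in m, angles in rad, forces in N, time in s.
With the tool pointing down it reaches from about 0.325 to 1 m from the base axis. Payload 5.1 kg.
Tool frame: the origin (TCP) lies at the very end of the fingers, on their centre line; the grasp point (between the pads) lies 19 mm behind it (robot.grasp_offset is the z of the grasp point in the tool frame, in m); z points along the fingers, y is the line along which they close (so a half turn about z gives the same grasp; the last joint's range is limited). The gripper opens to 85 mm and grips with 20 to 120 N. Pads are 22 mm wide; open, the fingers measure 114 mm over their backs; the gripper's body (76 mm by 85 mm) begins 54 mm behind the grasp point. The pads swing forward as they close: fully open they stand 13 mm farther back than shut.
Start: joints at [-1.343, 0.124, 1.65, -0, 1.367, -0.083], TCP at [0.199, -0.619, 0.231] pointing down, gripper open.
Joint ranges: [-2.61, 2.61], [-1.02, 2.33], [0.03, 2.71], [-1.35, 4.49], [0.32, 2.68], [-2.91, 2.91]. Speed limits (rad/s): [2.57, 2.57, 3.14, 3.14, 3.14, 3.14].

## Interface

Orientations are given as a unit quaternion [x, y, z, w].
In Python, from bench import robot, optics gives the robot as it stands.
- The arm moves only by the tool apply_moves, never from a script. Its argument "series" is text: rows parted by semicolons, each of 6 numbers parted by spaces: the shift along the tool's x, y, z in cm, then the turn, a rotation vector about the tool's x, y, z in rad. In form: tx ty tz rx ry rz; .... A call has 1 to 5 rows; each row shifts and turns the commanded pose from where the row before left it, along the tool's axes as they then stand; what a row does not reach is not made up. A row lasts 1/8 s, in which the tool goes at most 62.5 mm and 10.7 degrees, less where a joint would pass 70% of its speed; a pose out of reach is approached as far as the arm can. A call with a gripper value outside its range is refused whole. "grip" is the closure, from 0 (fully open) to 1 (shut), set as the call begins (left out, the last holds). The fingers move at their own pace and stop on an object; "squeeze" is the grip in N (left out, the last holds). Time passes only in rows, so rows that do not move let the fingers close. It gives the time, the measured TCP pose, the force, the opening and the grip force at its end, in the units of the state.
- robot.sense(): the state, without advancing time (a new reading comes with each control period).
- optics.get_image(name): name is "side" or "top" or "wrist"; returns a dict with "pixels" (420x560x3 uint8, red, green, blue), "depth" (420x560 float32, m along the optical axis (not along the pixel's ray), 0 where there is no reading), "vfov" (degrees; the focal length in pixels is half the picture's height over the tangent of half this angle, whatever the lens; pixels are square), "cx", "cy" (the principal point, pixels), "pose" (4x4, takes a point from camera to world coordinates). Camera axes: x right, y down, z forward; pixel columns grow to the right and rows downward; lengths in m; the calibration is good to about 2 mm. A picture is of the moment at which its call begins.
- robot.close_job(): hands the job in; it is judged then, once.
The state is a dict: "time_s": time; "joints": joint angles; "dq": joint speeds; "joint_efforts": joint torques, N m; "tool_pos": TCP position; "ee_rot": TCP orientation; "force": force on the tool from outside, world axes, zero at the start; "moment": the same for the moment, N m; "grip_width": finger opening in m; "grip_force": force on a finger pad.
Only numpy, scipy, OpenCV 4.12 (cv2) and the standard library are available. Lean on these libraries where they do the work, as an engineer would, in place of code of your own. Each camera call takes 0.05 s, during which the arm holds its last target. There are 200 camera calls.

## Task

Push the red plunger of the disc dispenser fully in once and let it spring back, so that a single sealing disc comes out onto the apron. Then nudge that disc sideways with the fingertips, without picking it up, until it lies flat in the recess of the green dish. Leave the other discs in the magazine and do not disturb the crucible, the vial and the beaker standing around.

Things in the scene. Friction and masses are not known exactly. Their poses are not given: they have to be found in the camera images.
- dispenser: Grey disc dispenser fixed to the bench. Origin: on the bench under the magazine's centre; y axis: the way discs leave (roughly to the robot's left), z up. In its frame (mm): magazine with clear walls, x and y -26 to 26, floor at height 20, top 52, open above. The slot under its front wall passes one disc. Plunger behind it (-y); below that (y -77 to -30) only a foot 6 high.
- apron (a point): Middle of the flat apron in front of the magazine, on its surface (height 20): 59 mm along the dispenser's +y. Apron in the dispenser's frame (mm): x -30 to 30, y 26 to 96, with a lip 4 high at y 92 to 96, open to both sides (+x, -x). A full push leaves the lowest disc here, centre near y = 49; it stays as the plunger springs back.
- plunger (a joint): Travel of the plunger along the dispenser's +y, in m: 0 out (at rest), 0.050 fully in against its stop. A spring returns it; pushing takes about 2.5 N at the start and 7 N fully in.
- plunger_face (a point): Centre of the pressing face of the plunger's red upright plate (40 wide, 40 high, heights 10 to 50 above the bench); the face looks along the dispenser's -y. At rest it lies 90 mm behind the dispenser's origin, at height 30. Moves with the plunger.
- disc_1: Lowest disc of the three stacked in the magazine, the one that comes out: orange disc with a steel middle, 40 mm in diameter, 8 mm thick, about 30 g. Origin: centre of its underside.
- disc_2: Second disc of the stack, the same. Must stay in the magazine.
- disc_3: Top disc of the stack, the same. Must stay in the magazine.
- dish_green: Green shallow dish fixed to the bench at one side of the apron (dispenser +x or -x), axes parallel to the dispenser's. Block 68 (x) by 84 (y) by 19 mm, recess 57 by 71 mm, 4 deep (floor 15 above the bench); rim 1 mm below the apron. Centre 66 mm to the side of the dispenser's centre line, 58 mm along its +y. Origin: under its centre, on the bench.
- dish_yellow: Yellow dish of the same shape at the other side of the apron; not the one to use.
- crucible: Loose small steel crucible, 26 mm wide, 18 mm high, beside the plunger on the dispenser's +x side; bystander. Origin: centre of its underside.
- vial: Loose glass vial with blue cap, 27 mm wide, 60 mm high, beside the plunger on the dispenser's -x side; bystander. Origin: centre of its underside.
- beaker: Loose beaker, 54 mm wide, 66 mm high, beyond the lip of the apron; bystander. Origin: centre of its underside.

How it is judged:
On the way, in this order (a step that is already met when the one before it is completed fails the run):
1. the plunger is pushed fully in (at least 47 of 50 mm) (value of joint plunger above 0.047 m), for 0.05 s.
2. the plunger has sprung back and the lowest disc lies out on the apron (value of joint plunger below 0.005 m and y of disc_1 in the frame of dispenser above 0.04 m), for 0.2 s.
At the end, for the whole second after the job is handed in: The first disc lies flat (within 0.08 rad) and at rest on the floor of the green dish's recess, wholly inside it; the plunger is back out (within 5 mm); the two other discs are still in the magazine (within 12 mm of its axis); crucible, vial and beaker are within 20 mm of where they stood (x of disc_1 in the frame of dish_green between -0.012 and 0.012 m and y of disc_1 in the frame of dish_green between -0.019 and 0.019 m and z of disc_1 in the frame of dish_green between 0.012 and 0.0175 m and angle between disc_1's own z axis and vertical below 0.08 rad and linear speed of disc_1 below 0.02 m/s and value of joint plunger below 0.005 m and y of disc_2 in the frame of dispenser between -0.012 and 0.012 m and x of disc_2 in the frame of dispenser between -0.012 and 0.012 m and y of disc_3 in the frame of dispenser between -0.012 and 0.012 m and x of disc_3 in the frame of dispenser between -0.012 and 0.012 m and distance of each of crucible, vial, beaker from where it was at the start of the episode below 0.02 m); the robot touches nothing.
It fails at once if the disc is lifted more than 8 mm above the apron (height (world z) of disc_1 above 0.028 m).
It fails at once if a second disc leaves the magazine (y of any of disc_2, disc_3 in the frame of dispenser above 0.015 m or height (world z) of any of disc_2, disc_3 above 0.055 m).
It fails at once if crucible, vial or beaker is pushed more than 20 mm or knocked over (distance of any of crucible, vial, beaker from where it was at the start of the episode above 0.02 m or angle between any of crucible, vial, beaker's own z axis and vertical above 0.5 rad).
It also fails if it takes over 48 s, if anything falls off the work surface, if the arm or the gripper's body presses on something with over 40 N, if the wrist force passes 120 N, or if a joint passes its speed limit or range.

## Working session

There is one attempt and no reset: what is moved stays moved. The work goes in short steps, Python scripts to look and compute and a tool call to move; the robot and the scene stay as the last step left them, time stands still between calls to the robot, and variables do not carry over. Pictures are saved under pics/ and viewed, at most 10 in all, crops included, and the job is handed in when it is done.

Besides the shell and the picture viewer there is one more tool, called after "Call:" by a JSON object that holds its "api" and its "payload", one argument or row to a line. apply_moves: Moves the arm, as the interface text tells. Its arguments: {"type":"object","properties":{"series":{"type":"string"},"grip":{"type":"number"},"squeeze":{"type":"number"}},"required":["series"]}

```bash
mkdir -p pics; ls
cat > h.py <<'E'
import numpy as np,cv2
from bench import robot,optics
from scipy.spatial.transform import Rotation as R
def cloud(im):
    d=im["depth"];f=210/np.tan(np.radians(im["vfov"])/2)
    v,u=np.mgrid[:420,:560]
    p=np.stack([(u-im["cx"])/f*d,(v-im["cy"])/f*d,d],-1)
    P=np.array(im["pose"]);w=p@P[:3,:3].T+P[:3,3]
    w[d==0]=np.nan
    return w
def save(im,n): cv2.imwrite(f"pics/{n}.png",im["pixels"][:,:,::-1])
E
python3 - <<'E'
from h import *
for n in("top","side"):
    im=optics.get_image(n);save(im,n+"0");np.savez(n+"0.npz",**im)
    w=cloud(im);hsv=cv2.cvtColor(im["pixels"],cv2.COLOR_RGB2HSV)
    print(n,np.round(im["pose"],3).tolist(),im["vfov"],np.isnan(w).mean())
    for c,(a,b) in dict(red=(0,6),red2=(174,179),orange=(8,18),yellow=(22,33),green=(45,85),blue=(100,130)).items():
        m=cv2.inRange(hsv,(a,110,60),(b,255,255));k,l,s,ce=cv2.connectedComponentsWithStats(m)
        for i in range(1,k):
            if s[i,4]>60: print(c,s[i],ce[i].round(),np.nanmedian(w[l==i],0).round(3))
s=robot.sense();print(s["tool_pos"],s["ee_rot"],s["time_s"])
E
```

```text
pics
top [[0.012, -0.988, 0.155, 0.41], [-1.0, -0.009, 0.02, 0.06], [-0.018, -0.156, -0.988, 0.906], [0.0, 0.0, 0.0, 1.0]] 45.30909958209254 0.003903061224489796
red [ 97 114  12  23 192] [103. 127.] [0.648 0.352 0.146]
orange [483 130  22  22 362] [493. 140.] [ 0.663 -0.304  0.035]
orange [316 183  23  24 240] [328. 194.] [ 0.562 -0.009  0.043]
yellow [300  98  27   4  78] [313. 100.] [0.743 0.014 0.015]
side [[1.0, 0.011, -0.027, 0.588], [0.029, -0.488, 0.872, -0.683], [-0.003, -0.873, -0.488, 0.471], [0.0, 0.0, 0.0, 1.0]] 43.157891080812924 0.05117772108843537
red [ 49  25  29  26 125] [63. 35.] [-0.297  1.421  0.06 ]
red [70 47 17 16 73] [78. 55.] [-0.262  1.431 -0.026]
red [ 81  50  23  29 172] [94. 65.] [-0.199  1.433 -0.07 ]
red [123  51  26  19 119] [136.  61.] [-0.033  1.431 -0.05 ]
red [130  67  21  16  70] [140.  74.] [-0.023  1.438 -0.1  ]
red [141  69  16  23  90] [150.  82.] [ 0.019  1.441 -0.138]
red [112  77  14  30 104] [118.  91.] [-0.13   1.444 -0.175]
red [ 82  79  31  30 140] [95. 92.] [-0.223  1.446 -0.183]
red [318  92  16  14 186] [325.  99.] [0.656 0.347 0.14
[... 222 characters left out ...]
] [-0.242  1.43  -0.049]
orange [113 106  44  25 340] [134. 119.] [-0.106  1.506 -0.316]
orange [262 231  26  12 106] [273. 235.] [ 0.558 -0.006  0.045]
orange [346 387  16  29 320] [354. 400.] [ 0.656 -0.306  0.037]
yellow [ 275  211   55   39 1176] [306. 229.] [0.616 0.059 0.016]
yellow [389 232   5  24  63] [391. 244.] [0.746 0.012 0.02 ]
yellow [552 302   8  21  91] [557. 312.] [ 0.864 -0.248  0.109]
green [201 225  34   9  77] [217. 229.] [0.471 0.055 0.018]
green [208 250  43  17 317] [231. 257.] [ 0.504 -0.016  0.013]
blue [217 259  18  17 275] [226. 267.] [ 0.504 -0.11   0.061]
[ 0.19862663 -0.61832423  0.23016993] [ 9.87949513e-01  1.54773619e-01 -6.70080406e-05 -9.39515349e-04] 0.1
```

Run:
```python
import cv2
a=cv2.imread("pics/top0.png")[60:300,200:520];b=cv2.imread("pics/side0.png")[130:370,150:470]
cv2.imwrite("pics/a.png",cv2.resize(a,(800,600),interpolation=2));cv2.imwrite("pics/b.png",cv2.resize(b,(800,600),interpolation=2))
```

```text
(no output)
```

View pics/a.png

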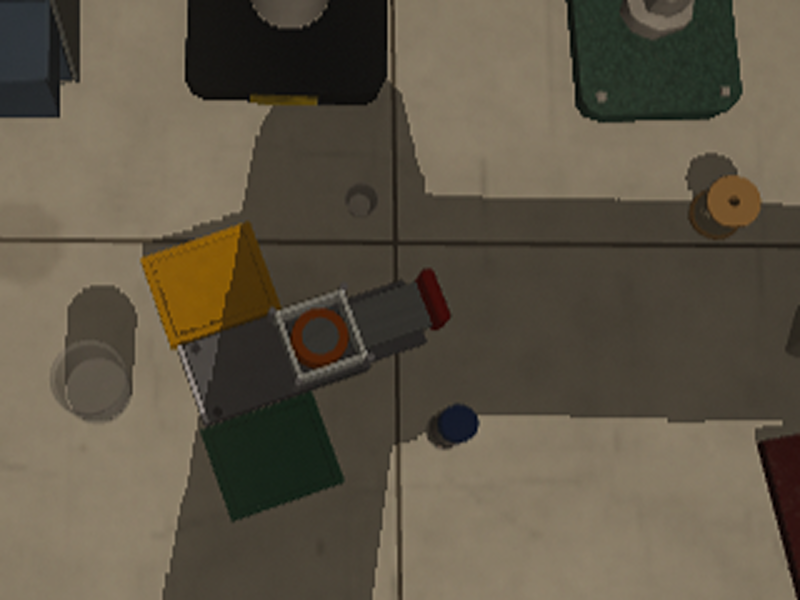

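View pics/b.png

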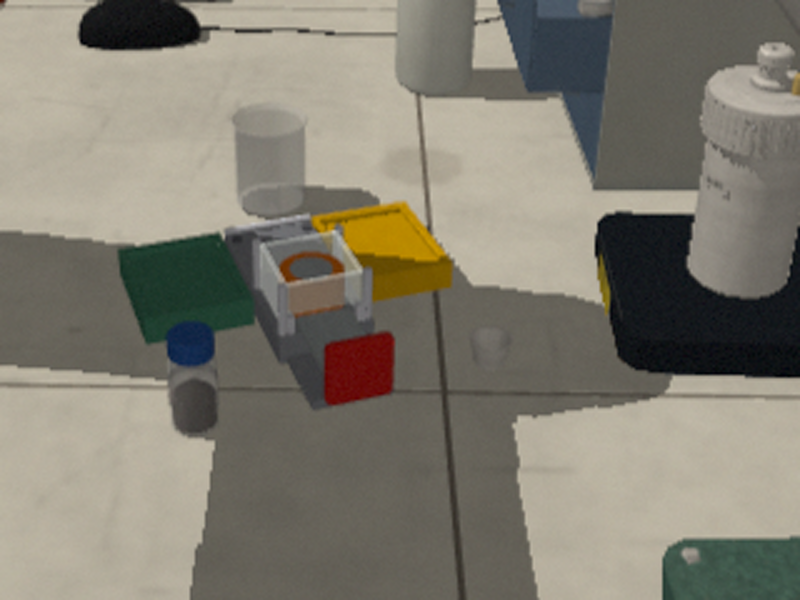

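The top view shows the dispenser's +y pointing left, slightly down, with the green dish on the robot's side (dispenser -x). The plunger's red plate is at about crop (433,298), the stack at (320,335) and the green dish at (272,457). The vial and the crucible stand on either side of the plunger.

Run:
```python
from h import *
def ray(im,uv,z):
    f=210/np.tan(np.radians(float(im["vfov"]))/2);P=im["pose"]
    d=P[:3,:3]@np.array([(uv[0]-im["cx"])/f,(uv[1]-im["cy"])/f,1]);o=P[:3,3]
    return o+d*(z-o[2])/d[2]
im=dict(np.load("top0.npz"));w=cloud(im);hsv=cv2.cvtColor(im["pixels"],cv2.COLOR_RGB2HSV)
C={}
for c,lo,hi,z in(("g",(40,60,20),(90,255,255),.018),("y",(15,150,50),(35,255,255),.018),("r",(0,150,50),(5,255,255),.05),("o",(5,150,50),(14,255,255),.044),("b",(100,100,20),(130,255,255),.06)):
    m=cv2.inRange(hsv,lo,hi);m[:140]=0;m[:,:240]=0;m[:,400:]=0
    k,l,s,ce=cv2.connectedComponentsWithStats(m);i=1+np.argmax(s[1:,4])
    cn=cv2.findContours((l==i).astype(np.uint8),0,2)[0][0]
    r=cv2.minAreaRect(cn);bx=np.array([ray(im,q,z)[:2] for q in cv2.boxPoints(r)])
    C[c]=bx.mean(0);e=bx[1]-bx[0];e2=bx[2]-bx[1]
    print(c,s[i],C[c].round(4),np.linalg.norm(e).round(4),np.linalg.norm(e2).round(4),np.degrees(np.arctan2(*e[::-1])).round(1))
dx=C["y"]-C["g"];th=np.arctan2(dx[1],dx[0]);print("dist",np.linalg.norm(dx),"yaw",np.degrees(th))
Y=np.array([-np.sin(th),np.cos(th)]);X=np.array([np.cos(th),np.sin(th)])
o=(C["y"]+C["g"])/2-.058*Y;print("origin",o,"stack in frame",(C["o"]-o)@X,(C["o"]-o)@Y,"red",(C["r"]-o)@X,(C["r"]-o)@Y,"vial",(C["b"]-o)@X,(C["b"]-o)@Y)
# side view red plate
im=dict(np.load("side0.npz"));w=cloud(im);hsv=cv2.cvtColor(im["pixels"],cv2.COLOR_RGB2HSV)
m=cv2.inRange(hsv,(0,150,60),(6,255,255));m[:240]=0;m[300:]=0;p=w[cv2.erode(m,np.ones((5,5)))>0]
c=p.mean(0);print("plate",c,(c[:2]-o)@X,(c[:2]-o)@Y);u,s_,v=np.linalg.svd(p-c);print("normal",v[2],np.degrees(np.arctan2(v[2][1],v[2][0])))
print(R.from_quat(robot.sense()["ee_rot"]).as_matrix().round(3))
```

```text
g [ 280  217   58   51 1848] [0.4802 0.0221] 0.085 0.0686 -69.9
y [ 256  149   56   51 1780] [0.6036 0.0667] 0.0852 0.0722 -69.9
r [369 168  11  21 103] [ 0.5899 -0.0895] 0.0081 0.0382 -67.4
o [316 183  24  24 249] [ 0.5611 -0.0092] 0.0404 0.0389 -78.0
b [376 222  15  15 171] [ 0.5001 -0.1013] 0.0235 0.0236 -89.4
dist 0.13114048076163232 yaw 19.87885213394206
origin [ 0.5616256  -0.01017348] stack in frame -0.00021706100748557087 0.00106517752068932 red -0.0003479254182101113 -0.08426122449942285 vial -0.08889109360459996 -0.06477074925986967
plate [ 0.59302301 -0.09616933  0.03824532] 0.00028517472901981936 -0.09154781152137534
normal [-0.3111773   0.94973695 -0.03418195] 108.14116449856931
[[ 0.952  0.306 -0.   ]
 [ 0.306 -0.952  0.002]
 [ 0.    -0.002 -1.   ]]
```

```bash
cat >> h.py <<'E'
th=np.radians(19.9);O=np.array([.5615,-.010,0]);D=R.from_euler("z",th).as_matrix()
def stat(*targets):
    s=robot.sense();p=np.array(s["tool_pos"]);T=R.from_quat(s["ee_rot"]).as_matrix()
    print("t",s["time_s"],"tcp in disp",(D.T@(p-O)).round(4),"F disp",(D.T@np.array(s["force"])).round(1),"w",s["grip_width"])
    E=np.stack([D[:,0],-D[:,1],-D[:,2]],1)
    print("turn",R.from_matrix(T.T@E).as_rotvec().round(3))
    for t in targets: print(t,"shift cm in tool",((T.T@(O+D@np.array(t)-p))*100).round(2))
E
python3 - <<'E'
from h import *
stat((0,-.13,.15),(0,-.13,.023))
w=np.concatenate([cloud(dict(np.load(n+"0.npz"))).reshape(-1,3) for n in("top","side")])
a=np.array([.199,-.618]);b=np.array([.604,-.1275])
for i in range(10):
    c=a+(b-a)*i/9;q=w[np.hypot(w[:,0]-c[0],w[:,1]-c[1])<.08];print(c.round(2),q[:,2].max().round(3) if len(q) else None)
E
```

```text
t 0.1 tcp in disp [-0.5483 -0.4485  0.2302] F disp [-0.3 -1.  -0.1] w 0.08521477954895618
turn [-0.002 -0.    -0.037]
(0, -0.13, 0.15) shift cm in tool [ 53.63 -33.81   8.09]
(0, -0.13, 0.023) shift cm in tool [ 53.62 -33.79  20.79]
[ 0.2  -0.62] None
[ 0.24 -0.56] None
[ 0.29 -0.51] None
[ 0.33 -0.45] 0.015
[ 0.38 -0.4 ] 0.017
[ 0.42 -0.35] 0.017
[ 0.47 -0.29] 0.016
[ 0.51 -0.24] 0.004
[ 0.56 -0.18] 0.004
[ 0.6  -0.13] 0.053
```

Call:
{"api": "apply_moves", "payload": {
  "series": "5 -3 0 0 0 -0.037; 5 -3.1 0 0 0 0; 5 -3.1 0.5 0 0 0; 5 -3.1 0.5 0 0 0; 5 -3.1 1 0 0 0",
  "grip": 1
}}

```text
time_s: 0.72
tool_pos: [0.3839, -0.3887, 0.2112]
ee_rot: [0.985, 0.173, 0.0, 0.0]
force: [0.3, -0.5, -0.1]
grip_width: 0.0
grip_force: 0.0
```

Call:
{"api": "apply_moves", "payload": {
  "series": "5 -3.1 1 0 0 0; 5 -3.1 1 0 0 0; 5 -3.1 1 0 0 0; 5 -3.1 1 0 0 0; 5 -3 1 0 0 0"
}}

```text
time_s: 1.35
tool_pos: [0.5662, -0.1584, 0.1606]
ee_rot: [0.985, 0.173, -0.0, -0.0]
force: [0.4, -0.4, 0.5]
grip_width: -0.0004
grip_force: 0.0
```

```bash
python3 -c "
from h import *
stat((0,-.13,.15),(0,-.13,.023))"
```

```text
t 1.35 tcp in disp [-0.0461 -0.1412  0.1606] F disp [ 0.2 -0.5  0.5] w -0.0004023332457759138
turn [-0.     0.     0.001]
(0, -0.13, 0.15) shift cm in tool [ 4.62 -1.11  1.06]
(0, -0.13, 0.023) shift cm in tool [ 4.62 -1.11 13.76]
```

Call:
{"api": "apply_moves", "payload": {
  "series": "4.6 -0.6 1 0 0 0; 0 0 5 0 0 0; 0 0 4 0 0 0; 0 0 3.5 0 0 0; 0 0 0 0 0 0"
}}

```text
time_s: 1.98
tool_pos: [0.6034, -0.1378, 0.0221]
ee_rot: [0.985, 0.173, -0.004, -0.002]
force: [-1.2, -0.2, 0.5]
grip_width: -0.0002
grip_force: 0.0
```

Call:
{"api": "apply_moves", "payload": {
  "series": "0 -1 0 0 0 0; 0 -1 0 0 0 0; 0 -1 0 0 0 0; 0 -1 0 0 0 0; 0 0 0 0 0 0"
}}

```text
time_s: 2.6
tool_pos: [0.5939, -0.1012, 0.0276]
ee_rot: [0.985, 0.173, 0.001, 0.001]
force: [1.0, -2.2, 1.9]
grip_width: -0.0
grip_force: 1.4
```

```bash
python3 -c "
from h import *
stat((0,-.055,.023))
save(optics.get_image('side'),'s1')"
```

```text
t 2.6 tcp in disp [-0.0006 -0.0967  0.0276] F disp [ 0.2 -2.4  1.9] w -3.341235504993696e-05
turn [ 0.002 -0.002  0.001]
(0, -0.055, 0.023) shift cm in tool [ 0.07 -4.17  0.45]
```

View pics/s1.png

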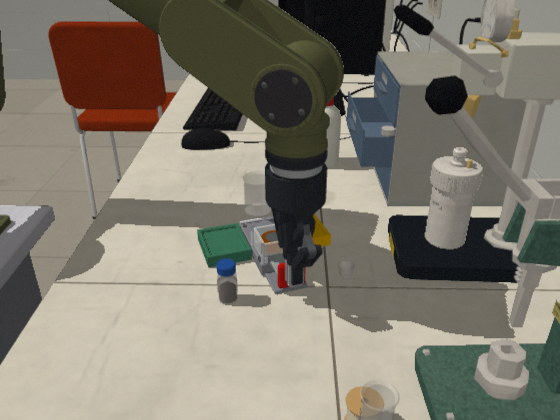

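The closed fingers touch the red plate at about pixel (290,275). The vial (227,280) and the crucible (347,267) are clear.

Call:
{"api": "apply_moves", "payload": {
  "series": "0 -1 0 0 0 0; 0 -1 0 0 0 0; 0 -1 0 0 0 0; 0 -1 0 0 0 0; 0 0 0 0 0 0"
}}

```text
time_s: 3.28
tool_pos: [0.5806, -0.0647, 0.0274]
ee_rot: [0.985, 0.173, 0.001, 0.001]
force: [2.3, -5.5, 2.5]
grip_width: -0.0001
grip_force: 3.1
```

```bash
python3 -c "
from h import *
stat((0,-.047,.025))"
```

```text
t 3.275 tcp in disp [-0.0006 -0.0579  0.0274] F disp [ 0.3 -5.9  2.5] w -0.00010482273313814745
turn [ 0.003 -0.002  0.001]
(0, -0.047, 0.025) shift cm in tool [ 0.07 -1.09  0.23]
```

Call:
{"api": "apply_moves", "payload": {
  "series": "0 -0.8 0 0 0 0; 0 -0.3 0 0 0 0; 0 -0.3 0 0 0 0; 0 -0.2 0 0 0 0; 0 0 0 0 0 0"
}}

```text
time_s: 3.9
tool_pos: [0.5796, -0.0612, 0.0283]
ee_rot: [0.985, 0.174, 0.005, 0.013]
force: [14.3, -45.5, -10.6]
grip_width: -0.0001
grip_force: 23.7
```

```bash
python3 -c "
from h import *
stat((0,-.14,.025))"
```

```text
t 3.9 tcp in disp [-0.0004 -0.0543  0.0283] F disp [ -2.  -47.6 -10.6] w -8.554342835591976e-05
turn [ 0.026 -0.006  0.003]
(0, -0.14, 0.025) shift cm in tool [0.01 8.55 0.55]
```

Run:
```python
from h import *
for n in("side","top"):
    im=optics.get_image(n);save(im,n+"2");w=cloud(im);hsv=cv2.cvtColor(im["pixels"],cv2.COLOR_RGB2HSV)
    d=(w-O)@D
    for c,lo,hi in(("red",(0,150,50),(5,255,255)),("orange",(5,130,40),(16,255,255))):
        m=(cv2.inRange(hsv,lo,hi)>0)&(abs(d[...,0])<.04)&(d[...,1]>-.12)&(d[...,1]<.1)&(d[...,2]<.06)
        if m.sum()>5: print(n,c,m.sum(),np.percentile(d[m],[5,50,95],0).round(3).tolist())
a=cv2.imread("pics/side2.png")[200:320,180:340];cv2.imwrite("pics/c.png",cv2.resize(a,(800,600),interpolation=2))
```

```text
side red 174 [[-0.017, -0.043, 0.014], [-0.012, -0.041, 0.029], [0.021, -0.037, 0.05]]
side orange 67 [[-0.015, -0.017, 0.029], [-0.009, 0.008, 0.044], [0.007, 0.064, 0.048]]
top orange 335 [[-0.016, 0.01, 0.023], [0.001, 0.04, 0.028], [0.017, 0.066, 0.044]]
```

View pics/c.png

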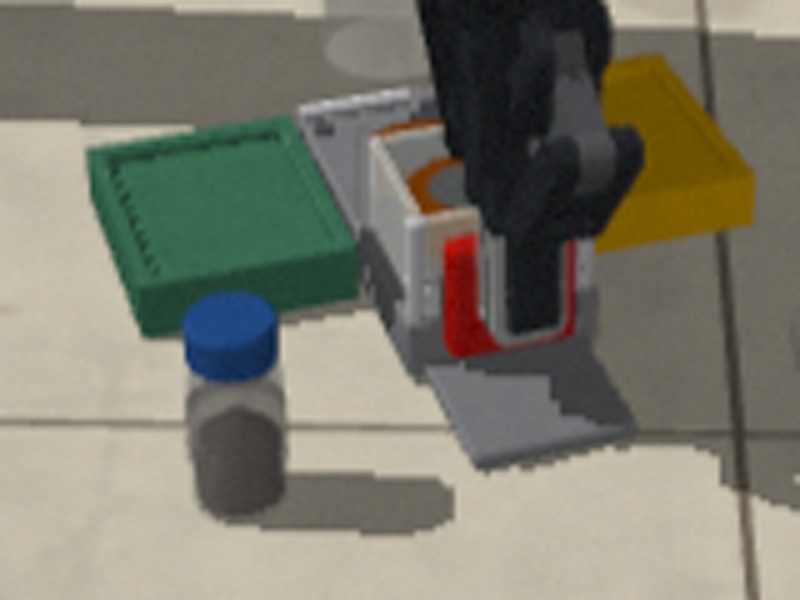

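The plunger is fully in: the plate is against the magazine at crop (510,290), and the disc's edge shows beyond the front wall at (405,130). Next I back off.

Call:
{"api": "apply_moves", "payload": {
  "series": "0 1 0 0 0 0; 0 1.2 0 0 0 0; 0 1.5 0 0 0 0; 0 1.5 0 0 0 0; 0 1.5 0 0 0 0"
}}

```text
time_s: 4.62
tool_pos: [0.5965, -0.112, 0.0257]
ee_rot: [0.985, 0.173, -0.001, -0.001]
force: [-0.1, -0.7, 0.7]
grip_width: 0.0001
grip_force: 0.0
```

Call:
{"api": "apply_moves", "payload": {
  "series": "0 1.5 0 0 0 0; 0 1 -2 0 0 0; 0 0 -5 0 0 0; 0 0 -5 0 0 0; 0 0 0 0 0 0"
}}

```text
time_s: 5.25
tool_pos: [0.6089, -0.1362, 0.1539]
ee_rot: [0.985, 0.173, 0.005, 0.002]
force: [0.1, -0.4, 0.4]
grip_width: 0.0001
grip_force: 0.0
```

```bash
cat >> h.py <<'E'
def disc(name="top"):
    im=optics.get_image(name);w=cloud(im);d=(w-O)@D;hsv=cv2.cvtColor(im["pixels"],cv2.COLOR_RGB2HSV)
    k=(abs(d[...,0])<.13)&(d[...,1]>-.12)&(d[...,1]<.12)&(d[...,2]<.06)
    r=(cv2.inRange(hsv,(0,150,50),(4,255,255))>0)&k
    if r.sum(): print("red med",np.median(d[r],0).round(3))
    m=((cv2.inRange(hsv,(5,130,40),(16,255,255))>0)&k&(d[...,1]>.024)).astype(np.uint8)
    n,l,s,c=cv2.connectedComponentsWithStats(m)
    for i in range(1,n):
        if s[i,4]>40:
            q=d[l==i];ct=cv2.findContours((l==i).astype(np.uint8),0,2)[0][0]
            u,v=cv2.minEnclosingCircle(ct)[0];e=cv2.fitEllipse(ct);u,v=e[0]
            f=210/np.tan(np.radians(im["vfov"])/2);P=im["pose"];g=P[:3,:3]@np.array([(u-im["cx"])/f,(v-im["cy"])/f,1])
            z=np.median(q[:,2]);p=P[:3,3]+g*(z-P[2,3])/g[2]
            print("disc n",s[i,4],"z",z.round(4),"centre disp",(D.T@(p-O)).round(4),"ell",np.round(e[1],1),"px",round(u),round(v))
    return im
E
python3 -c "
from h import *
save(disc(),'t3');stat((.045,.049,.15),(.045,.049,.025))"
```

```text
red med [-0.001 -0.083  0.047]
disc n 241 z 0.0267 centre disp [0.0004 0.0497 0.0267] ell [21.7 22.1] px 300 205
t 5.3 tcp in disp [ 1.000e-04 -1.337e-01  1.506e-01] F disp [ 0.7 -0.2 -0.3] w -0.0004652469411488709
turn [ 0.003 -0.005  0.001]
(0.045, 0.049, 0.15) shift cm in tool [  4.5  -18.26   0.02]
(0.045, 0.049, 0.025) shift cm in tool [  4.44 -18.31  12.52]
```

Call:
{"api": "apply_moves", "payload": {
  "series": "0 -5 0 0 0 0; 0 -5 0 0 0 0; 0 -5 0 0 0 0; 2.5 -3.4 0 0 0 0; 2.1 0 0 0 0 0"
}}

```text
time_s: 5.92
tool_pos: [0.5842, 0.056, 0.1448]
ee_rot: [0.985, 0.175, -0.002, -0.001]
force: [-0.3, -0.9, 0.4]
grip_width: -0.0002
grip_force: 0.0
```

```bash
python3 -c "
from h import *
print(robot.sense()['joints']);stat((.047,.05,.0217))"
```

```text
[3.91248306e-03 5.74771793e-02 1.87130956e+00 6.18592776e-04
 1.21625188e+00 1.22325310e+00]
t 5.925 tcp in disp [0.0438 0.0544 0.1448] F disp [-0.6 -0.8  0.4] w -0.0002408418604027931
turn [-0.002  0.003  0.004]
(0.047, 0.05, 0.0217) shift cm in tool [ 0.35  0.46 12.31]
```

Call:
{"api": "apply_moves", "payload": {
  "series": "0 0 0 0 0 -0.18; 0 0 0 0 0 -0.18; 0 0 0 0 0 -0.18; 0 0 0 0 0 -0.18; 0 0 0 0 0 -0.18"
}}

```text
time_s: 6.55
tool_pos: [0.5846, 0.0536, 0.1446]
ee_rot: [0.81, 0.587, -0.001, -0.001]
force: [-0.5, -1.0, -0.3]
grip_width: -0.0001
grip_force: 0.0
```

Call:
{"api": "apply_moves", "payload": {
  "series": "0 0 0 0 0 -0.18; 0 0 0 0 0 -0.18; 0 0 0 0 0 -0.18; 0 0 0 0 0 -0.13; 0 0 0 0 0 0"
}}

```text
time_s: 7.18
tool_pos: [0.5848, 0.0535, 0.1449]
ee_rot: [0.575, 0.818, -0.001, -0.001]
force: [-0.3, -1.1, -0.0]
grip_width: -0.0001
grip_force: 0.0
```

```bash
python3 -c "
from h import *
stat((.047,.05,.05),(.047,.05,.0217))"
```

```text
t 7.175 tcp in disp [0.0435 0.0518 0.1449] F disp [-0.7 -0.9 -0. ] w -0.00013669195951087558
turn [-3.000e-03  1.000e-03  1.569e+00]
(0.047, 0.05, 0.05) shift cm in tool [-0.19  0.38  9.49]
(0.047, 0.05, 0.0217) shift cm in tool [-0.2   0.38 12.32]
```

Call:
{"api": "apply_moves", "payload": {
  "series": "-0.2 0.4 3.5 0 0 0; 0 0 3.5 0 0 0; 0 0 3 0 0 0; 0 0 1.7 0 0 0; 0 0 0 0 0 0"
}}

```text
time_s: 7.8
tool_pos: [0.589, 0.053, 0.0277]
ee_rot: [0.575, 0.818, -0.001, -0.001]
force: [0.4, 0.3, 0.1]
grip_width: -0.0001
grip_force: 0.0
```

Call:
{"api": "apply_moves", "payload": {
  "series": "0 0 0.4 0 0 0; 0 0 0 0 0 0"
}}

```text
time_s: 8.05
tool_pos: [0.5911, 0.0529, 0.0264]
ee_rot: [0.575, 0.818, 0.001, 0.001]
force: [0.1, 0.3, 0.1]
grip_width: -0.0002
grip_force: 0.0
```

```bash
python3 -c "
from h import *
stat((.047,.05,.0217))
a=disc('side')['pixels'][190:310,200:360,::-1];cv2.imwrite('pics/e.png',cv2.resize(a,(800,600)))"
```

```text
t 8.05 tcp in disp [0.0493 0.0491 0.0264] F disp [0.2 0.2 0.1] w -0.00017241733798937733
turn [ 2.00e-03 -1.00e-03  1.57e+00]
(0.047, 0.05, 0.0217) shift cm in tool [ 0.09 -0.23  0.47]
red med [ 0.001 -0.091  0.035]
```

View pics/e.png

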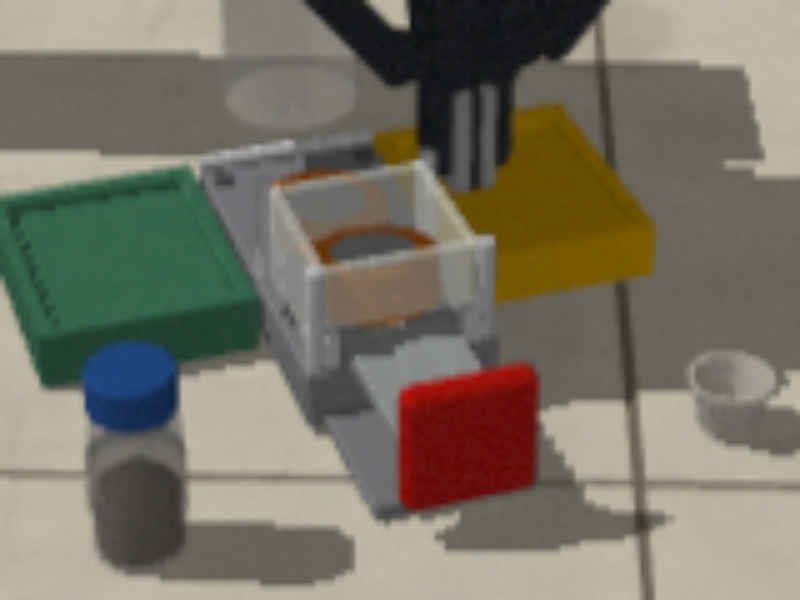

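The plunger is back out (crop 470,440) and the disc is on the apron in front of the magazine (crop 330,195). The fingers stand at (475,150), on the yellow side of the disc. I lower them a little, then push toward the green dish.

Call:
{"api": "apply_moves", "payload": {
  "series": "0.1 0 0.4 0 0 0; 0 -0.5 0 0 0 0; 0 -0.5 0 0 0 0; 0 -0.5 0 0 0 0; 0 0 0 0 0 0"
}}

```text
time_s: 8.72
tool_pos: [0.5754, 0.0486, 0.0213]
ee_rot: [0.575, 0.818, -0.0, -0.0]
force: [0.4, 0.4, 1.0]
grip_width: 0.0004
grip_force: 0.0
```

```bash
python3 -c "
from h import *
stat((0,.05,.0217))
disc()"
```

```text
t 8.725 tcp in disp [0.0331 0.0504 0.0213] F disp [0.6 0.3 1. ] w 0.0003907686795885399
turn [-0.    0.    1.57]
(0, 0.05, 0.0217) shift cm in tool [-0.04 -3.31 -0.04]
red med [-0.001 -0.083  0.047]
```

Call:
{"api": "apply_moves", "payload": {
  "series": "0 -0.7 0 0 0 0; 0 -0.7 0 0 0 0; 0 -0.7 0 0 0 0; 0 -0.7 0 0 0 0; 0 -0.5 0 0 0 0"
}}

```text
time_s: 9.4
tool_pos: [0.5446, 0.0374, 0.0215]
ee_rot: [0.574, 0.819, 0.0, 0.0]
force: [1.0, 0.9, 1.6]
grip_width: 0.0001
grip_force: 0.8
```

```bash
python3 -c "
from h import *
stat((-.028,.05,.0213))
disc();disc('side')"
```

```text
t 9.4 tcp in disp [0.0002 0.0503 0.0215] F disp [1.3 0.5 1.6] w 0.00011249377409746834
turn [ 1.00e-03 -0.00e+00  1.57e+00]
(-0.028, 0.05, 0.0213) shift cm in tool [-0.03 -2.82  0.02]
red med [-0.001 -0.083  0.047]
red med [ 0.001 -0.092  0.035]
disc n 142 z 0.0283 centre disp [-0.0312  0.0442  0.0283] ell [15.5 17.4] px 244 235
```

Call:
{"api": "apply_moves", "payload": {
  "series": "0 -0.6 0 0 0 0; 0 -0.6 0 0 0 0; 0 -0.6 0 0 0 0; 0 -0.4 0 0 0 0; 0 0 0 0 0 0"
}}

```text
time_s: 10.12
tool_pos: [0.5233, 0.0299, 0.0209]
ee_rot: [0.574, 0.819, -0.0, -0.001]
force: [0.3, 0.0, 0.9]
grip_width: -0.0003
grip_force: 0.3
```

```bash
python3 -c "
from h import *
stat((-.030,.05,.0213))
a=disc('side')['pixels'][190:310,180:340,::-1];cv2.imwrite('pics/f.png',cv2.resize(a,(800,600)))"
```

```text
t 10.125 tcp in disp [-0.0223  0.0506  0.0209] F disp [ 0.3 -0.1  0.9] w -0.00027192658016970874
turn [-1.00e-03  1.00e-03  1.57e+00]
(-0.03, 0.05, 0.0213) shift cm in tool [-0.06 -0.77 -0.04]
red med [ 0.001 -0.092  0.035]
disc n 240 z 0.0257 centre disp [-0.0492  0.0423  0.0257] ell [17.2 24.9] px 233 239
```

View pics/f.png

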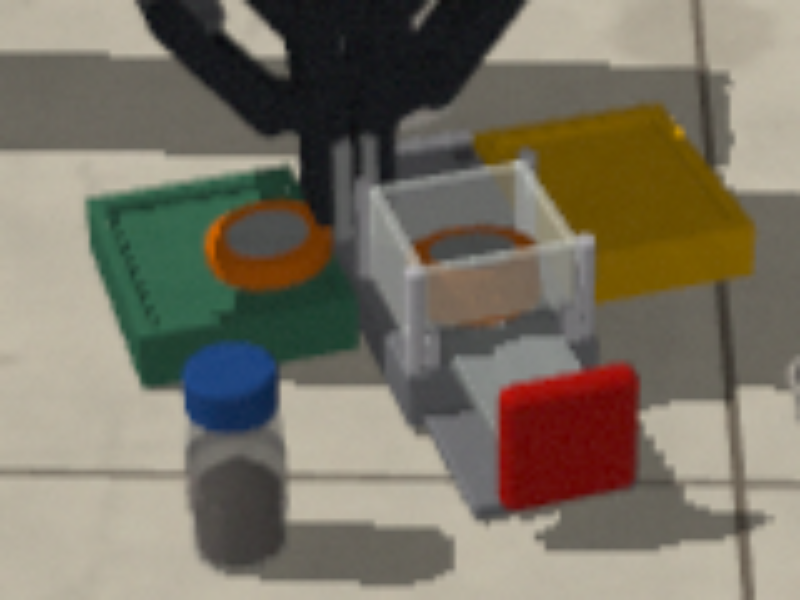

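The disc (crop 268,245) hangs over the dish's inner rim and has drifted a few mm toward -y. I finish the straight push, then check from above.

Call:
{"api": "apply_moves", "payload": {
  "series": "0 -0.4 0 0 0 0; 0 -0.3 0 0 0 0; 0 -0.2 0 0 0 0; 0 0 0 0 0 0"
}}

```text
time_s: 10.68
tool_pos: [0.5154, 0.027, 0.0212]
ee_rot: [0.574, 0.819, -0.0, -0.0]
force: [-0.7, -1.0, -0.2]
grip_width: -0.0002
grip_force: 0.0
```

Call:
{"api": "apply_moves", "payload": {
  "series": "0 1.5 0 0 0 0; 0 0 -4 0 0 0; 0 3 -5 0 0 0; 0 5 -3 0 0 0; 0 5 0 0 0 0"
}}

```text
time_s: 11.3
tool_pos: [0.6568, 0.0773, 0.1464]
ee_rot: [0.574, 0.819, 0.003, 0.004]
force: [1.0, 0.1, 0.1]
grip_width: 0.0002
grip_force: 0.0
```

```bash
python3 -c "
from h import *
stat()
a=disc()['pixels'][150:270,220:380,::-1];cv2.imwrite('pics/g.png',cv2.resize(a,(800,600)));disc('side')"
```

```text
t 11.3 tcp in disp [0.1194 0.0497 0.1464] F disp [ 1.  -0.3  0.1] w 0.0001658054768265119
turn [ 0.009 -0.005  1.57 ]
red med [-0.001 -0.083  0.047]
red med [ 0.001 -0.092  0.035]
disc n 235 z 0.0235 centre disp [-0.0575  0.0419  0.0235] ell [16.9 25.7] px 228 241
```

View pics/g.png

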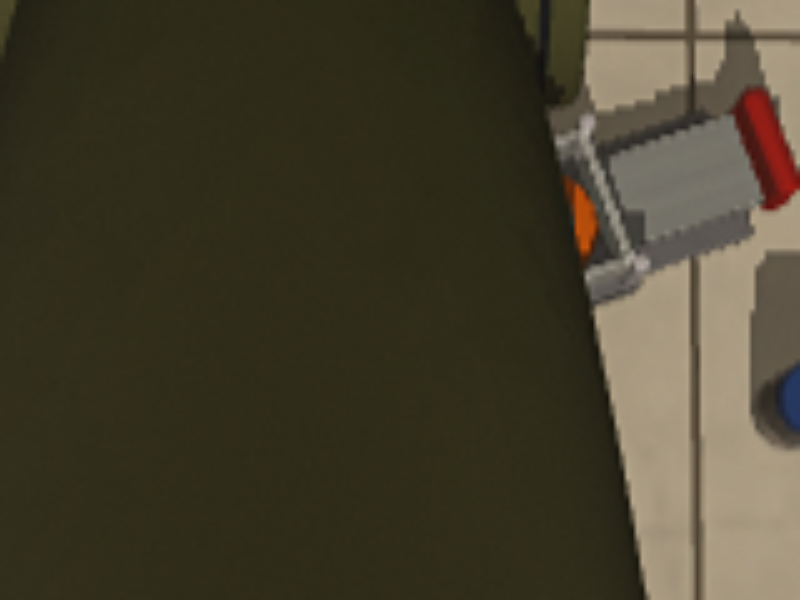

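The arm hides the dish from the top camera, so I move it aside.

Call:
{"api": "apply_moves", "payload": {
  "series": "-5 -3 -1 0 0 0; -5 -3 0 0 0 0; -5 -3 0 0 0 0; -5 -3 0 0 0 0; -2 -2 0 0 0 0"
}}

```text
time_s: 12.02
tool_pos: [0.5947, -0.1809, 0.1512]
ee_rot: [0.575, 0.818, -0.0, 0.0]
force: [0.5, 0.7, 0.8]
grip_width: 0.0
grip_force: 0.0
```

```bash
python3 -c "
from h import *
stat((-.06,-.02,.15),(-.06,-.02,.0213))
a=disc()['pixels'][150:270,220:380,::-1];cv2.imwrite('pics/i.png',cv2.resize(a,(800,600)))
w=0
for n in('top','side'):
    im=optics.get_image(n);d=(cloud(im)-O)@D;hsv=cv2.cvtColor(im['pixels'],cv2.COLOR_RGB2HSV)
    m=(d[...,2]>.0195)&(d[...,2]<.03)&(abs(d[...,0]+.066)<.025)&(abs(d[...,1]-.05)<.035)
    q=d[m];A=np.c_[q[:,:2],np.ones(len(q))];print(n,len(q),q.mean(0).round(4),np.linalg.lstsq(A,q[:,2],rcond=None)[0].round(3))"
```

```text
t 12.025 tcp in disp [-0.027  -0.172   0.1512] F disp [0.7 0.5 0.8] w 3.0957807449234674e-05
turn [0.    0.    1.568]
(-0.06, -0.02, 0.15) shift cm in tool [15.19 -3.34  0.12]
(-0.06, -0.02, 0.0213) shift cm in tool [15.2  -3.34 12.99]
red med [-0.002 -0.083  0.047]
disc n 238 z 0.0217 centre disp [-0.0593  0.0496  0.0217] ell [21.8 22.2] px 312 237
top 379 [-0.0591  0.0483  0.022 ] [0.006 0.018 0.021]
side 354 [-0.0589  0.041   0.0235] [0.025 0.072 0.022]
```

View pics/i.png

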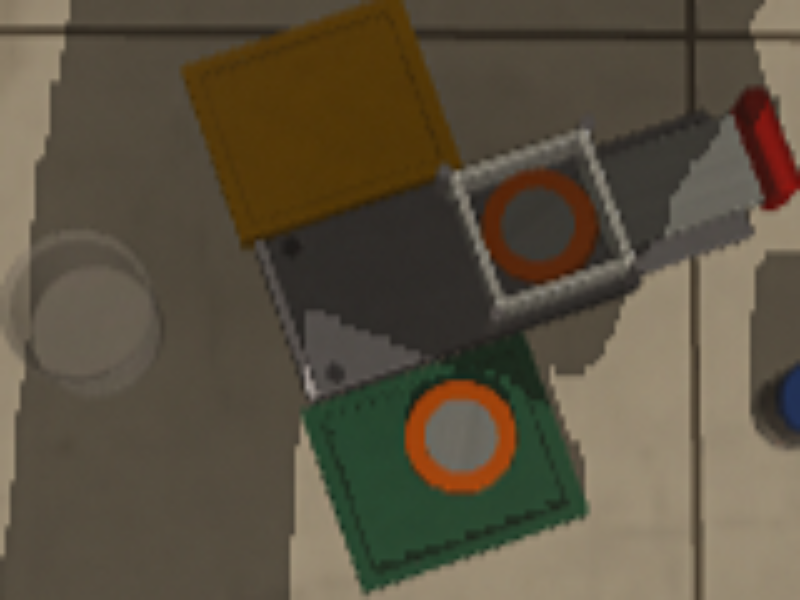

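The disc lies flat in the green recess (crop 460,435), about (+7, -8) mm from the dish's centre. Its fitted tilt is about 0.02 rad and its top is about 22 mm above the bench. The plunger is out and the other discs are in the magazine, so I hand in.

```bash
python3 -c "
from h import *
print(robot.close_job())"
```

```text
the job is handed in; nothing more can be done
None
```

I handed the job in at about 12 s. One disc was dispensed and lies flat in the green dish, about 7 mm and 8 mm off its centre. The plunger is back out, the other two discs are still in the magazine, and the arm never touched the crucible, vial or beaker; no verdict came back.

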